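# Sort stray hardware into the stock bins on the workshop bench

### The arm

A 6-joint arm with a two-finger parallel gripper is mounted at the origin on the work surface. World frame = base frame: x ahead of the robot, y to its left, z up, the work surface at z = 0. Lengths are in mm, angles in rad, forces in N, time in s.
With the tool pointing down it reaches from about 350 to 975 mm from the base axis. Payload 7.1 kg.
Tool frame: the origin (TCP) lies at the very end of the fingers, on their centre line; the grasp point (between the pads) lies ctrl.hold_point_z behind it (ctrl.hold_point_z is the distance from the TCP to the grasp point, in mm); z points along the fingers, y is the line along which they close (so a half turn about z gives the same grasp; the last joint's range is limited). The gripper opens to 88 mm and grips with 3 to 60 N. Pads are 20 mm wide; open, the fingers measure 115 mm over their backs; the gripper's body (75 mm by 178 mm) begins 61 mm behind the grasp point.
Start: joints at [-1.178, 0.423, 1.63, -0, 1.089, -0.019], TCP at [250.177, -572.727, 222.675] pointing down, gripper open.
Joint ranges: [-3, 3], [-0.9, 2.11], [0.09, 2.58], [-1.31, 4.45], [0.11, 2.69], [-2.54, 2.54]. Speed limits (rad/s): [2.39, 2.39, 3.01, 3.14, 3.14, 3.14].

### API

Orientations are given as a rotation vector (axis times angle).
In Python, from workcell import ctrl gives the robot as it stands. The module is installed in compiled form; this text tells all that it offers.
- The arm moves only by the shell command python3 -m creep 'ROWS'. ROWS is JSON, a list of rows, each an object with "translation": the shift along the tool's x, y, z in mm, a list of three; "angular": the turn, a rotation vector about the tool's x, y, z in rad, a list of three; "jaw": the opening, from 0 (shut) to 1 (fully open). A call has exactly 8 rows; each row is the pose to reach, as a shift and turn from the pose commanded when the call began, along the tool's axes at that moment; what a row does not reach only later rows make up. A row lasts 1/8 s, in which the tool goes at most 62.5 mm and 10.7 degrees, less where a joint would pass 70% of its speed; a pose out of reach is approached as far as the arm can. A call with a gripper value outside its range is refused whole. The fingers move at their own pace and stop on an object; the grip force is fixed at half the most. Time passes only in rows, so rows that repeat a pose let the fingers close, or fill a call up. It gives the time, the measured TCP pose, the force, the opening and the grip force at its end, in the units of the state.
- ctrl.get_obs(): the state, without advancing time (a new reading comes with each control period).
- ctrl.get_image(name): name is "scene" or "side" or "wrist"; returns the picture (480x640x3 uint8, red, green, blue); there is no depth.
- ctrl.camera_info(name): a dict with "camera_matrix" (3x3 intrinsics, pixels), "world_from_camera" (4x4, takes a point from camera to world coordinates). Camera axes: x right, y up, looking along -z (the intrinsics and any distortion apply to the point x, -y, -z); pixel columns grow to the right and rows downward; lengths in mm; the calibration is good to about 2 mm. A picture is of the moment at which its call begins: read the wrist's pose just before it. camera_info takes no time and is no camera call; for the wrist camera it gives the pose at the moment of the call.
- ctrl.close_job(): hands the job in; it is judged then, once.
Trained networks look in the newest picture that a camera, given by its name, has taken for a name from the list of things; names that differ only in an ending like _2 or _b are one class to them, and where a whole thing is asked for, a point or a joint stands for the part that bears it (a point fixed in the world has none). Each returns a list of dicts, best first, with "score" (0 to 1); they miss things now and then, are a little off and sometimes report something else, mostly with a low value. They report only what shows in the picture. A call takes as long as a camera call. They do not tell look-alikes from the thing itself.
- ctrl.look_for(camera, label): "rect" ([left, top, right, bottom] in pixels, round what is visible of it).
The state is a dict: "t": time; "qpos": joint angles; "qvel": joint speeds; "joint_torque": joint torques, N m; "ee_pos": TCP position; "orientation": TCP orientation; "ft_force": force on the tool from outside, world axes, zero at the start; "moment": the same for the moment, N m; "width": finger opening in mm; "grasp_force": force on a finger pad.
Only numpy, scipy, OpenCV 4.12 (cv2) and the standard library are available. Lean on these libraries where they do the work, as an engineer would, in place of code of your own. Each camera call takes 0.05 s, during which the arm holds its last target. There are 200 camera calls.

### The job

Sort the hardware left about on the bench into the stock bins by kind: both hex bolts into the green bin, both brass pipe tees into the yellow bin (one of them was put into the green bin by mistake) and the loose black star knob into the red bin, where its twin already is and must stay. Lower each piece to the bottom of its bin and let go, without dropping or throwing it. Leave the spray can, the tape measure, the tin, the screwdriver and the wrench where they are.

Things in the scene. Friction and masses are not known exactly. Their poses are not given: they have to be found in the camera images.
- bolt_a_center (a point): loose steel hex bolt lying on the bench (green bin): shank 16 mm thick, hex head 24 mm across flats, 10 mm thick. The point is on its axis at mid-length, 10 mm above its support; x axis runs from head to tip: head x = -36 to -26 mm, shank -26 to +36 mm. z up at the start. The axis falls 4 degrees to the tip. About 0.14 kg.
- bolt_b_center (a point): loose steel hex bolt lying on the bench (green bin): shank 16 mm thick, hex head 24 mm across flats, 10 mm thick. The point is on its axis at mid-length, 10 mm above its support; x axis runs from head to tip: head x = -36 to -26 mm, shank -26 to +36 mm. z up at the start. The axis falls 4 degrees to the tip. About 0.14 kg.
- tee_a_center (a point): brass pipe tee lying flat: run 56 mm long along x, 27 mm thick (31 mm at its 8 mm end collars), branch alike to +y at x = 0. The point is half-way from the run's back (y = -22.5 mm) to the branch's end (+22.5), 15.5 mm above its support; run axis at y = -9. Hold it 45 mm wide along y at x = 0 or 56 mm along x at y = -9. About 0.2 kg. Starts on the bench.
- tee_b_center (a point): brass pipe tee lying flat: run 56 mm long along x, 27 mm thick (31 mm at its 8 mm end collars), branch alike to +y at x = 0. The point is half-way from the run's back (y = -22.5 mm) to the branch's end (+22.5), 15.5 mm above its support; run axis at y = -9. Hold it 45 mm wide along y at x = 0 or 56 mm along x at y = -9. About 0.2 kg. Starts in the green bin.
- knob_a_center (a point): loose black star knob standing head down on the bench (red bin): six-lobed head 46 mm across, 22 mm high, a 24 mm wide collar up to 28 mm, then an upright steel stud 10 mm thick up to 62 mm. The point is on its axis 31 mm up; z points up the stud. About 0.07 kg.
- knob_b_center (a point): a second star knob of the same kind and size, which already stands in the red bin, towards the bin's +x side, and stays in that bin. The point lies on its axis, 31 mm above its underside.
- bin_green: green stock bin for bolts, fixed: open box 140 mm (x) by 130 mm (y), 45 mm high, walls and floor 4 mm. Origin: centre of its underside, 4 mm above the bench (it stands on a sheet); z up. The three bins stand in a row at the back, 5 mm or more apart; their order changes.
- bin_yellow: yellow stock bin for tees, fixed: open box 140 mm (x) by 130 mm (y), 45 mm high, walls and floor 4 mm. Origin: centre of its underside, 4 mm above the bench (it stands on a sheet); z up. The three bins stand in a row at the back, 5 mm or more apart; their order changes.
- bin_red: red stock bin for star knobs, fixed: open box 140 mm (x) by 130 mm (y), 45 mm high, walls and floor 4 mm. Origin: centre of its underside, 4 mm above the bench (it stands on a sheet); z up. The three bins stand in a row at the back, 5 mm or more apart; their order changes.
- spray_can_center (a point): red and white spray can, 52 mm in diameter, 143 mm tall, standing among the things to be sorted; bystander, to be left alone. The point lies on its axis 70 mm up.
- tape_center (a point): yellow tape measure standing on the bench among the things to be sorted, 66 mm (its x) by 36 mm (its y) by 60 mm high, with a 6 mm tongue at +x; bystander, to be left alone. The point is its centre, 30 mm up.
- tin_center (a point): closed grey grease tin, 70 mm in diameter, 80 mm tall, standing to the left of the bins; bystander, to be left alone. The point lies on its axis 40 mm up.
- screwdriver_grip (a point): screwdriver with a yellow handle lying on the bench to the robot's left, nearer to it than the things to be sorted; bystander. The point is in its handle, 13 mm up; it lies along its x axis, from 60 mm behind the point to the tip 140 mm ahead, handle 26 mm thick.
- wrench_grip (a point): steel wrench lying on the bench to the robot's right, nearer to it than the things to be sorted; bystander. The point is on its handle; it lies along its x axis, from 60 mm behind the point to 135 mm ahead, 30 mm wide, 8 mm thick.
Things that resemble listed ones, but are neither listed nor needed, are in the scene too. Leave any brown look-alike of the part that bears bolt_a_center alone.

How it is judged:
By the outcome, as a careful person would: the job done as asked, in the order asked, and still so for the second after the job is handed in, with the robot touching nothing.
It also fails if it takes over 72 s, if anything falls off the work surface, if the arm or the gripper's body presses on something with over 40 N, if the wrist force passes 120 N, or if a joint passes its speed limit or range.

## Working session

There is one attempt and no reset: what is moved stays moved. The work goes in short steps, Python scripts to look and compute and a shell command to move; the robot and the scene stay as the last step left them, time stands still between calls to the robot, and variables do not carry over. Pictures are saved under pics/ and viewed, at most 10 in all, crops included, and the job is handed in when it is done.

```bash
mkdir -p pics; cat > h.py <<'E'
import numpy as np, cv2
from scipy.spatial.transform import Rotation as R
from workcell import ctrl
def ray(cam,u,v,z,info=None):
    i=info or ctrl.camera_info(cam); K=np.array(i["camera_matrix"]);T=np.array(i["world_from_camera"])
    d=np.linalg.inv(K)@[u,v,1]; d=T[:3,:3]@[d[0],-d[1],-d[2]]; o=T[:3,3]
    return o+d*(z-o[2])/d[2]
def proj(cam,p,info=None):
    i=info or ctrl.camera_info(cam); K=np.array(i["camera_matrix"]);T=np.array(i["world_from_camera"])
    c=T[:3,:3].T@(np.array(p,float)-T[:3,3]); q=K@[c[0],-c[1],-c[2]]; return q[:2]/q[2]
E
python3 - <<'E'
from h import *
for c in ["scene","side","wrist"]:
    im=ctrl.get_image(c); cv2.imwrite(f"pics/{c}0.png",im[:,:,::-1])
    i=ctrl.camera_info(c); print(c,{k:np.round(v,3).tolist() if not isinstance(v,str) else v for k,v in i.items()})
for c in ["scene","side"]:
    for l in ["bolt_a_center","tee_a_center","knob_a_center","bin_green","bin_yellow","bin_red","spray_can_center","tape_center","tin_center"]:
        print(c,l,[(np.round(d["rect"]).astype(int).tolist(),round(d["score"],2)) for d in ctrl.look_for(c,l)])
o=ctrl.get_obs();print(o,ctrl.hold_point_z)
E
```

```text
scene {'camera_matrix': [[482.852, 0.0, 318.238], [0.0, 482.852, 232.101], [0.0, 0.0, 1.0]], 'world_from_camera': [[0.78, -0.522, 0.346, 826.452], [0.626, 0.65, -0.431, -440.685], [0.0, 0.552, 0.834, 862.906], [0.0, 0.0, 0.0, 1.0]]}
side {'camera_matrix': [[446.553, 0.0, 317.087], [0.0, 446.553, 240.701], [0.0, 0.0, 1.0]], 'world_from_camera': [[-0.759, 0.477, -0.443, -4.605], [-0.651, -0.553, 0.52, 557.256], [0.003, 0.683, 0.73, 895.067], [0.0, 0.0, 0.0, 1.0]]}
wrist {'camera_matrix': [[424.638, 0.0, 314.828], [0.0, 424.638, 238.157], [0.0, 0.0, 1.0]], 'world_from_camera': [[0.4, 0.885, 0.24, 315.282], [-0.917, 0.386, 0.104, -543.928], [-0.001, -0.262, 0.965, 383.493], [0.0, 0.0, 0.0, 1.0]]}
scene bolt_a_center [([116, 313, 154, 333], 0.78), ([157, 391, 196, 423], 0.74), ([284, 206, 306, 233], 0.57), ([283, 259, 315, 267], 0.51)]
scene tee_a_center [([199, 337, 231, 369], 0.87), ([322, 349, 348, 378], 0.28)]
scene knob_a_center [([232, 294, 259, 320], 0.89), ([444, 128, 480, 172], 0.61), ([386, 109, 416, 141], 0.19)]
scene bin_green [([322, 239, 425, 336], 0.6), ([323, 350, 350, 379
[... 858 characters left out ...]
.23)]
{'t': 1.05, 'qpos': array([-1.17798318e+00,  4.23097556e-01,  1.62992586e+00, -4.98764603e-05,
        1.08858293e+00, -1.90282352e-02]), 'qvel': array([ 0.00083452, -0.00116213,  0.00170975,  0.00092353, -0.00073487,
        0.00164182]), 'joint_torque': array([ 3.77433389e-04, -5.44583452e+01, -2.74051434e+01,  6.42572483e-02,
        1.67717796e-02, -1.57335938e-05]), 'ee_pos': array([ 250.17057606, -572.7185109 ,  222.66640819]), 'orientation': array([-3.07520812e+00, -6.42391180e-01,  7.21998599e-05]), 'ft_force': array([0.17645134, 0.05521896, 1.08195864]), 'moment': array([-0.01076518, -0.01876232, -0.00840411]), 'grasp_force': 0.0, 'width': 87.42835435314169} 18.700000000000003
```

View pics/scene0.png

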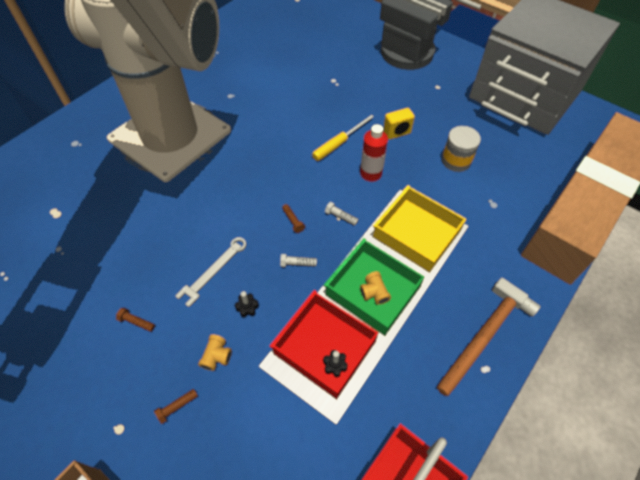

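View pics/side0.png

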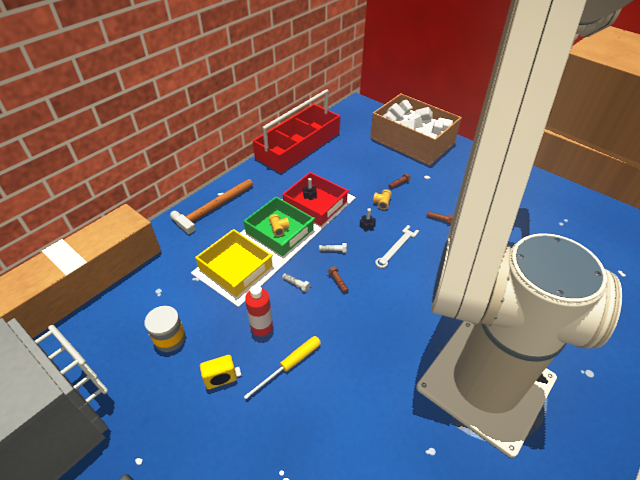

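Scene picture: the steel bolts are at (341,213) and (299,261), and the brown look-alikes at (292,218), (135,319) and (176,405). Tee A is at (214,352), the knob at (246,303), and tee B in the green bin at (375,288). The bins run yellow, green, red from the back. The side picture agrees.

```bash
python3 - <<'E'
from h import *
P={"boltA?":(341,213,10),"bolt2":(299,261,10),"brown":(293,218,8),"teeA":(214,352,15),"teeB":(375,288,22),"knob":(246,303,12),"knobB":(335,364,18),"can top":(376,131,143),"tape":(399,122,30),"wr1":(185,297,4),"wr2":(238,243,4),
"y1":(406,188,49),"y2":(465,219,49),"y3":(434,260,49),"y4":(373,222,49),"g1":(367,241,49),"g2":(422,273,49),"g3":(386,323,49),"g4":(327,282,49),"r1":(317,294,49),"r2":(376,337,49),"r3":(338,385,49),"r4":(273,340,49)}
for k,(u,v,z) in P.items(): print(k,ray("scene",u,v,z).round())
S={"bolt1":(296,282,10),"bolt2":(333,248,10),"teeA":(383,200,15),"teeB":(279,225,22),"knob":(368,222,12),"knobB":(310,192,18)}
for k,(u,v,z) in S.items(): print("side",k,ray("side",u,v,z).round())
o=ctrl.get_obs();print(R.from_rotvec(o["orientation"]).as_matrix().round(3))
E
```

```text
boltA? [480.  70.  10.]
bolt2 [487. -80.  10.]
brown [406.  -5.   8.]
teeA [ 491. -324.   15.]
teeB [645. -39.  22.]
knob [ 468. -216.   12.]
knobB [ 675. -205.   18.]
can top [464. 202. 143.]
tape [433. 364.  30.]
wr1 [ 362. -279.    4.]
wr2 [ 356. -124.    4.]
y1 [565. 187.  49.]
y2 [704. 194.  49.]
y3 [706.  70.  49.]
y4 [561.  69.  49.]
g1 [578.  24.  49.]
g2 [703.  31.  49.]
g3 [707. -97.  49.]
g4 [573. -98.  49.]
r1 [ 574. -130.   49.]
r2 [ 708. -130.   49.]
r3 [ 707. -239.   49.]
r4 [ 570. -248.   49.]
side bolt1 [480.  69.  10.]
side bolt2 [483. -80.  10.]
side teeA [ 489. -321.   15.]
side teeB [643. -40.  22.]
side knob [ 469. -220.   12.]
side knobB [ 673. -205.   18.]
[[ 0.916  0.4   -0.   ]
 [ 0.4   -0.916 -0.   ]
 [-0.    -0.    -1.   ]]
```

```bash
python3 -m creep '[{"translation":[60,-36,-15],"angular":[0,0,0.05],"jaw":1},{"translation":[125,-75,-30],"angular":[0,0,0.1],"jaw":1},{"translation":[250,-150,-60],"angular":[0,0,0.2],"jaw":1},{"translation":[520,-316,-127],"angular":[0,0,0.411],"jaw":1},{"translation":[520,-316,-127],"angular":[0,0,0.411],"jaw":1},{"translation":[520,-316,-127],"angular":[0,0,0.411],"jaw":1},{"translation":[520,-316,-127],"angular":[0,0,0.411],"jaw":1},{"translation":[520,-316,-127],"angular":[0,0,0.411],"jaw":1}]'
```

```text
t: 2.05
ee_pos: [530.5, -174.4, 324.5]
orientation: [3.141, 0.001, 0.001]
ft_force: [0.7, 0.1, -0.5]
width: 87.7
grasp_force: 0.0
```

```bash
python3 - <<'E'
from h import *
import json
i=ctrl.camera_info("wrist"); im=ctrl.get_image("wrist"); cv2.imwrite("pics/w1.png",im[:,:,::-1])
json.dump({k:np.array(v).tolist() for k,v in i.items()if k in("camera_matrix","world_from_camera")},open("w1.json","w"))
print(ctrl.get_obs()["t"],np.round(i["world_from_camera"],3))
E
```

```text
2.1 [[-0.00000e+00  9.65000e-01  2.61000e-01  6.01500e+02]
 [-1.00000e+00 -0.00000e+00  1.00000e-03 -1.74184e+02]
 [ 1.00000e-03 -2.61000e-01  9.65000e-01  4.85953e+02]
 [ 0.00000e+00  0.00000e+00  0.00000e+00  1.00000e+00]]
```

View pics/w1.png

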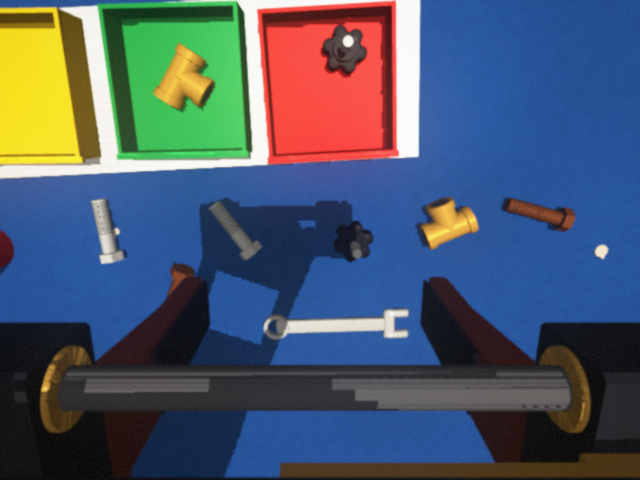

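```bash
python3 - <<'E'
import cv2,numpy as np
im=cv2.imread("pics/w1.png")
def c(x,y,w,h,s): return cv2.resize(im[y:y+h,x:x+w],None,fx=s,fy=s,interpolation=cv2.INTER_CUBIC)
a=np.hstack([c(140,35,80,80,5),c(410,185,80,80,5)])
b=np.hstack([c(80,190,80,40*1+0,5)[:200],c(320,210,80,40,5)])
b=np.hstack([c(80,192,50,75,2.66),c(195,192,75,75,2.66),c(325,212,60,60,3.3248)[:200]])
b=b[:, :800]; b=np.pad(b,((0,0),(0,800-b.shape[1]),(0,0)))
cv2.imwrite("pics/w1c.png",np.vstack([a,b])); print(np.vstack([a,b]).shape)
E
```

```text
Traceback (most recent call last):
ValueError: all the input array dimensions except for the concatenation axis must match exactly, but along dimension 0, the array at index 0 has size 200 and the array at index 2 has size 199
```

```bash
python3 - <<'E'
import cv2,numpy as np
im=cv2.imread("pics/w1.png")
def c(x,y,w,h,W,H): return cv2.resize(im[y:y+h,x:x+w],(W,H),interpolation=cv2.INTER_CUBIC)
a=np.hstack([c(145,35,75,75,300,300),c(415,190,75,75,300,300)])
b=np.hstack([c(80,192,50,75,200,300),c(200,192,70,75,280,300),c(330,212,30,75,120,300)])
cv2.imwrite("pics/w1c.png",np.vstack([a,b]))
E
```

```text
(no output)
```

View pics/w1c.png

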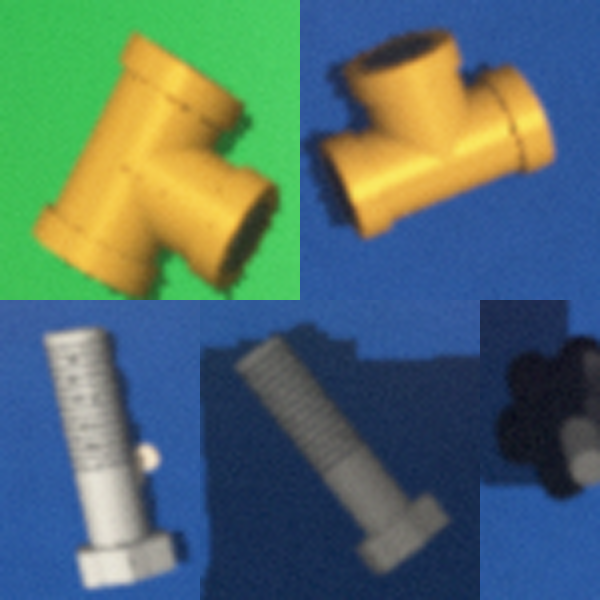

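```bash
cat > fit.py <<'E'
from h import *
from scipy.optimize import minimize
import json
def cyl(a,b,r,n=24):
    a,b=np.array(a,float),np.array(b,float);d=(b-a)/np.linalg.norm(b-a)
    u=np.cross(d,[0.3,0.5,0.81]);u/=np.linalg.norm(u);w=np.cross(d,u);t=np.linspace(0,2*np.pi,n)
    c=r*(np.cos(t)[:,None]*u+np.sin(t)[:,None]*w);return np.vstack([a+c,b+c])
TEE=[cyl([-28,-9,0],[28,-9,0],13.5),cyl([-28,-9,0],[-20,-9,0],15.5),cyl([20,-9,0],[28,-9,0],15.5),cyl([0,-9,0],[0,22.5,0],13.5),cyl([0,14.5,0],[0,22.5,0],15.5)]
s=np.tan(np.radians(4))
BOLT=[cyl([-36,0,36*s],[-26,0,26*s],13),cyl([-26,0,26*s],[36,0,-36*s],8)]
KNOB=[cyl([0,0,-31],[0,0,-9],22),cyl([0,0,-9],[0,0,31],5)]
def fit(im,info,box,mask,parts,x,y,yaw,z):
    x0,y0,x1,y1=box;S=4
    m=cv2.resize((mask[y0:y1,x0:x1]*255).astype(np.uint8),None,fx=S,fy=S)>127
    K=np.array(info["camera_matrix"]);T=np.array(info["world_from_camera"])
    def cost(p):
        c,q=np.cos(p[2]/20),np.sin(p[2]/20);M=np.array([[c,-q,0],[q,c,0],[0,0,1]]);g=np.zeros(m.shape,np.uint8)
        for P in parts:
            W=(P@M.T+[p[0],p[1],z]-T[:3,3])@T[:3,:3]
            u=np.stack([K[0,0]*W[:,0]/-W[:,2]+K[0,2],-K[1,1]*W[:,1]/-W[:,2]+K[1,2]],1)
            cv2.fillConvexPoly(g,cv2.convexHull((((u-[x0,y0]+.5)*S-.5)*16).round().astype(np.int32)),1,shift=4)
        g=g>0;return 1-(g&m).sum()/(g|m).sum()
    best=min((minimize(cost,[x,y,20*(yaw+d)],method="Nelder-Mead",options=dict(initial_simplex=np.array([x,y,20*(yaw+d)])+np.array([[0,0,0],[8,0,0],[0,8,0],[0,0,6]]))) for d in(-.3,0,.3)),key=lambda r:r.fun)
    return best.x[0],best.x[1],np.degrees(best.x[2]/20),1-best.fun
E
python3 - <<'E'
from fit import *
i=json.load(open("w1.json"));im=cv2.imread("pics/w1.png");h=cv2.cvtColor(im,cv2.COLOR_BGR2HSV)
brass=(h[...,0]<32)&(h[...,1]>100)&(h[...,2]>30)
grey=(h[...,1]<100)
f=lambda u,v,z:ray("",u,v,z,i)
def ax(a,b):d=b-a;return np.arctan2(d[1],d[0])
pr=lambda n,r:print(n,np.round(r,2))
a=f(179.8,77.3,23.5);b=f(206,94,23.5);pr("teeB",fit(im,i,(145,35,225,120),brass,TEE,a[0],a[1],ax(a,b)-np.pi/2,23.5))
a=f(450,228,15.5);b=f(442,203,15.5);pr("teeA",fit(im,i,(410,185,490,260),brass,TEE,a[0],a[1],ax(a,b)-np.pi/2,15.5))
for n,t,hd,box in[("b1",(98,201),(112,259),(80,192,126,270)),("b2",(214,206),(252,253),(200,192,270,270))]:
    t=f(*t,10);hd=f(*hd,10);c=(t+hd)/2;pr(n,fit(im,i,box,grey,BOLT,c[0],c[1],ax(hd,t),10))
dark=(im[...,0]<60)|grey
c=f(353,241,15);pr("knob",fit(im,i,(325,212,385,272),dark,KNOB,c[0],c[1],0,31))
c=f(345,50,15);k=(im[...,2]<70)|grey
pr("knobB",fit(im,i,(315,20,372,80),k,KNOB,c[0],c[1],0,39))
for n,u,v in [("g",101,5),("g",241,4),("g",250,155),("g",117,157),("r",260,10),("r",394,5),("r",397,156),("r",268,163),("y",82,160),("y",55,10)]: print(n,f(u,v,49).round())
print(im[241,345],im[225,300])
E
```

```text
teeB [ 642.78  -43.8  -212.08    0.91]
teeA [ 494.81 -323.34  -66.02    0.87]
b1 [482.5   67.26   7.47   0.92]
b2 [483.71 -80.89  36.75   0.96]
knob [ 470.61 -217.78  -13.94    0.81]
knobB [ 672.65 -203.85   27.86    0.75]
g [707.  24.  49.]
g [ 708. -106.   49.]
g [ 571. -109.   49.]
g [569.  26.  49.]
r [ 703. -124.   49.]
r [ 708. -248.   49.]
r [ 570. -258.   49.]
r [ 563. -127.   49.]
y [566.  61.  49.]
y [703.  67.  49.]
[32 18 17] [126  68  31]
```

```bash
python3 -m creep '[{"translation":[20,-23,35],"angular":[0,0,-0.17],"jaw":0.8},{"translation":[40,-47,80],"angular":[0,0,-0.34],"jaw":0.8},{"translation":[65,-77,130],"angular":[0,0,-0.51],"jaw":0.8},{"translation":[90,-107,180],"angular":[0,0,-0.68],"jaw":0.8},{"translation":[117,-138,220],"angular":[0,0,-0.85],"jaw":0.8},{"translation":[117,-138,250],"angular":[0,0,-1.01],"jaw":0.8},{"translation":[117,-138,285],"angular":[0,0,-1.01],"jaw":0.8},{"translation":[117,-138,313],"angular":[0,0,-1.01],"jaw":0.8}]'; python3 -m creep '[{"translation":[0,0,0],"angular":[0,0,0],"jaw":0.5},{"translation":[0,0,0],"angular":[0,0,0],"jaw":0.5},{"translation":[0,0,0],"angular":[0,0,0],"jaw":0.5},{"translation":[0,0,0],"angular":[0,0,0],"jaw":0.5},{"translation":[0,0,-5],"angular":[0,0,0],"jaw":0.5},{"translation":[0,0,-30],"angular":[0,0,0],"jaw":0.5},{"translation":[0,0,-60],"angular":[0,0,0],"jaw":0.5},{"translation":[0,0,-90],"angular":[0,0,0],"jaw":0.5}]'
```

```text
t: 3.1
ee_pos: [646.0, -38.1, 9.1]
orientation: [-2.748, -1.521, 0.001]
ft_force: [-0.7, -0.7, 0.7]
width: 70.2
grasp_force: 0.0
t: 4.1
ee_pos: [646.3, -38.1, 101.9]
orientation: [-2.749, -1.521, 0.0]
ft_force: [-0.2, -0.3, -2.8]
width: 56.0
grasp_force: 30.0
```

```bash
python3 -m creep '[{"translation":[20,-19,0],"angular":[0,0,0.17],"jaw":0.5},{"translation":[50,-46,0],"angular":[0,0,0.34],"jaw":0.5},{"translation":[85,-78,0],"angular":[0,0,0.52],"jaw":0.5},{"translation":[112,-103,0],"angular":[0,0,0.7],"jaw":0.5},{"translation":[124,-114.5,10],"angular":[0,0,0.87],"jaw":0.5},{"translation":[124,-114.5,35],"angular":[0,0,1.01],"jaw":0.5},{"translation":[124,-114.5,65],"angular":[0,0,1.01],"jaw":0.5},{"translation":[124,-114.5,84],"angular":[0,0,1.01],"jaw":0.5}]'
```

```text
t: 5.1
ee_pos: [614.8, 127.8, 15.9]
orientation: [3.141, 0.002, -0.001]
ft_force: [0.3, 0.5, -2.2]
width: 55.6
grasp_force: 30.0
```

```bash
python3 -m creep '[{"translation":[0,0,3],"angular":[0,0,0],"jaw":0.5},{"translation":[0,0,5],"angular":[0,0,0],"jaw":0.5},{"translation":[0,0,5.5],"angular":[0,0,0],"jaw":0.5},{"translation":[0,0,5.5],"angular":[0,0,0],"jaw":0.76},{"translation":[0,0,5.5],"angular":[0,0,0],"jaw":0.76},{"translation":[0,0,5.5],"angular":[0,0,0],"jaw":0.76},{"translation":[0,0,-30],"angular":[0,0,0],"jaw":0.76},{"translation":[0,0,-85],"angular":[0,0,0],"jaw":0.76}]'; python3 - <<'E'
from h import *
o=ctrl.get_obs();print(o["ee_pos"],o["orientation"])
E
```

```text
t: 6.1
ee_pos: [613.8, 127.5, 101.1]
orientation: [3.141, 0.001, -0.006]
ft_force: [1.7, 0.0, 0.5]
width: 66.9
grasp_force: 0.0
[613.83713124 127.52123052 101.12094803] [ 3.14086377e+00  1.24101418e-03 -6.25055320e-03]
```

```bash
python3 -m creep '[{"translation":[-45,20,0],"angular":[0,0,-0.05],"jaw":0.45},{"translation":[-95,43,0],"angular":[0,0,-0.1],"jaw":0.45},{"translation":[-130,60,10],"angular":[0,0,-0.131],"jaw":0.45},{"translation":[-135,61,35],"angular":[0,0,-0.131],"jaw":0.45},{"translation":[-135,61,65],"angular":[0,0,-0.131],"jaw":0.45},{"translation":[-135,61,88],"angular":[0,0,-0.131],"jaw":0.45},{"translation":[-135,61,96],"angular":[0,0,-0.131],"jaw":0.45},{"translation":[-135,61,98.5],"angular":[0,0,-0.131],"jaw":0.45}]'; python3 - <<'E'
from h import *
im=ctrl.get_image("wrist"); cv2.imwrite("pics/w2.png",im[:,:,::-1])
E
```

```text
t: 7.1
ee_pos: [480.4, 66.7, 3.3]
orientation: [3.135, 0.207, -0.0]
ft_force: [0.3, 0.0, 0.2]
width: 39.7
grasp_force: 0.0
```

View pics/w2.png

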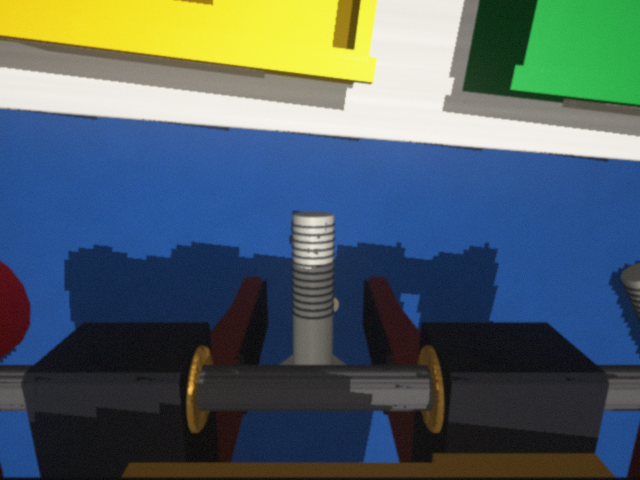

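The bolt lies centred between the fingers at columns 292–335 and is aligned with the tool. Closing now.

```bash
python3 -m creep '[{"translation":[0,0,0],"angular":[0,0,0],"jaw":0},{"translation":[0,0,0],"angular":[0,0,0],"jaw":0},{"translation":[0,0,0],"angular":[0,0,0],"jaw":0},{"translation":[0,0,0],"angular":[0,0,0],"jaw":0},{"translation":[0,0,0],"angular":[0,0,0],"jaw":0},{"translation":[0,0,-10],"angular":[0,0,0],"jaw":0},{"translation":[0,0,-40],"angular":[0,0,0],"jaw":0},{"translation":[0,0,-80],"angular":[0,0,0],"jaw":0}]'
```

```text
t: 8.15
ee_pos: [479.2, 66.5, 83.6]
orientation: [3.135, 0.207, -0.004]
ft_force: [0.6, 0.1, -1.5]
width: 15.0
grasp_force: 30.0
```

```bash
python3 -m creep '[{"translation":[35,25,0],"angular":[0,0,0.04],"jaw":0},{"translation":[80,57,0],"angular":[0,0,0.08],"jaw":0},{"translation":[120,86,0],"angular":[0,0,0.131],"jaw":0},{"translation":[144,103,5],"angular":[0,0,0.131],"jaw":0},{"translation":[144,103,25],"angular":[0,0,0.131],"jaw":0},{"translation":[144,103,48],"angular":[0,0,0.131],"jaw":0},{"translation":[144,103,62],"angular":[0,0,0.131],"jaw":0},{"translation":[144,103,68],"angular":[0,0,0.131],"jaw":0}]'
```

```text
t: 9.15
ee_pos: [635.0, -16.0, 13.9]
orientation: [-3.141, -0.002, 0.004]
ft_force: [-0.7, -0.3, -1.6]
width: 15.3
grasp_force: 30.0
```

```bash
python3 -m creep '[{"translation":[0,0,1.5],"angular":[0,0,0],"jaw":0},{"translation":[0,0,3],"angular":[0,0,0],"jaw":0},{"translation":[0,0,3],"angular":[0,0,0],"jaw":0},{"translation":[0,0,3],"angular":[0,0,0],"jaw":0.3},{"translation":[0,0,3],"angular":[0,0,0],"jaw":0.3},{"translation":[0,0,3],"angular":[0,0,0],"jaw":0.3},{"translation":[0,0,-25],"angular":[0,0,0],"jaw":0.3},{"translation":[0,0,-78],"angular":[0,0,0],"jaw":0.3}]'
```

```text
t: 10.15
ee_pos: [634.9, -16.4, 92.1]
orientation: [-3.141, -0.001, 0.007]
ft_force: [0.4, 0.0, 1.7]
width: 26.6
grasp_force: 0.0
```

```bash
python3 -m creep '[{"translation":[-45,20,0],"angular":[0,0,-0.16],"jaw":0.45},{"translation":[-100,43,0],"angular":[0,0,-0.32],"jaw":0.45},{"translation":[-140,61,0],"angular":[0,0,-0.48],"jaw":0.45},{"translation":[-153.5,66.5,20],"angular":[0,0,-0.641],"jaw":0.45},{"translation":[-153.5,66.5,50],"angular":[0,0,-0.641],"jaw":0.45},{"translation":[-153.5,66.5,76],"angular":[0,0,-0.641],"jaw":0.45},{"translation":[-153.5,66.5,87],"angular":[0,0,-0.641],"jaw":0.45},{"translation":[-153.5,66.5,89],"angular":[0,0,-0.641],"jaw":0.45}]'; python3 -m creep '[{"translation":[0,0,0],"angular":[0,0,0],"jaw":0},{"translation":[0,0,0],"angular":[0,0,0],"jaw":0},{"translation":[0,0,0],"angular":[0,0,0],"jaw":0},{"translation":[0,0,0],"angular":[0,0,0],"jaw":0},{"translation":[0,0,0],"angular":[0,0,0],"jaw":0},{"translation":[0,0,-10],"angular":[0,0,0],"jaw":0},{"translation":[0,0,-40],"angular":[0,0,0],"jaw":0},{"translation":[0,0,-80],"angular":[0,0,0],"jaw":0}]'
```

```text
t: 11.15
ee_pos: [483.0, -83.1, 4.0]
orientation: [-2.981, -0.991, 0.001]
ft_force: [0.3, 0.0, -0.5]
width: 39.4
grasp_force: 0.0
t: 12.15
ee_pos: [482.2, -83.0, 84.8]
orientation: [-2.98, -0.99, 0.003]
ft_force: [0.2, -0.6, -1.6]
width: 15.4
grasp_force: 29.9
```

```bash
python3 -m creep '[{"translation":[35,21,0],"angular":[0,0,0.16],"jaw":0},{"translation":[75,45,0],"angular":[0,0,0.33],"jaw":0},{"translation":[112,67,0],"angular":[0,0,0.5],"jaw":0},{"translation":[132,78.6,5],"angular":[0,0,0.641],"jaw":0},{"translation":[132,78.6,25],"angular":[0,0,0.641],"jaw":0},{"translation":[132,78.6,48],"angular":[0,0,0.641],"jaw":0},{"translation":[132,78.6,63],"angular":[0,0,0.641],"jaw":0},{"translation":[132,78.6,69],"angular":[0,0,0.641],"jaw":0}]'
```

```text
t: 13.15
ee_pos: [634.2, -67.1, 13.8]
orientation: [-3.141, -0.003, 0.004]
ft_force: [0.4, 0.0, -1.6]
width: 15.2
grasp_force: 29.9
```

```bash
python3 -m creep '[{"translation":[0,0,1.5],"angular":[0,0,0],"jaw":0},{"translation":[0,0,2.7],"angular":[0,0,0],"jaw":0},{"translation":[0,0,2.7],"angular":[0,0,0],"jaw":0},{"translation":[0,0,2.7],"angular":[0,0,0],"jaw":0.3},{"translation":[0,0,2.7],"angular":[0,0,0],"jaw":0.3},{"translation":[0,0,2.7],"angular":[0,0,0],"jaw":0.3},{"translation":[0,0,-25],"angular":[0,0,0],"jaw":0.3},{"translation":[0,0,-80],"angular":[0,0,0],"jaw":0.3}]'
```

```text
t: 14.15
ee_pos: [634.1, -66.8, 93.9]
orientation: [-3.141, -0.001, 0.008]
ft_force: [0.2, -0.3, -0.3]
width: 26.3
grasp_force: 0.0
```

```bash
python3 -m creep '[{"translation":[-22,39,-10],"angular":[0,0,-0.08],"jaw":0.85},{"translation":[-52,91,-20],"angular":[0,0,-0.16],"jaw":0.85},{"translation":[-82,143,-26],"angular":[0,0,-0.25],"jaw":0.85},{"translation":[-112,195,-26],"angular":[0,0,-0.34],"jaw":0.85},{"translation":[-136,240,-26],"angular":[0,0,-0.42],"jaw":0.85},{"translation":[-147.5,260,-26],"angular":[0,0,-0.42],"jaw":0.85},{"translation":[-147.5,260,-26],"angular":[0,0,-0.42],"jaw":0.85},{"translation":[-147.5,260,-26],"angular":[0,0,-0.42],"jaw":0.85}]'; python3 - <<'E'
from fit import *
i=ctrl.camera_info("wrist");im=ctrl.get_image("wrist")[:,:,::-1].copy();cv2.imwrite("pics/w3.png",im)
h=cv2.cvtColor(im,cv2.COLOR_BGR2HSV);br=(h[...,0]<32)&(h[...,1]>100)&(h[...,2]>30)
u=proj("",[495,-323,15],i).round().astype(int);b=(max(u[0]-90,0),max(u[1]-90,0),u[0]+90,min(u[1]+90,479));print(u,b)
print(np.round(fit(im,i,b,br,TEE,495,-323,np.radians(-66),15.5),2))
E
```

```text
t: 15.15
ee_pos: [488.9, -326.7, 121.3]
orientation: [-3.072, -0.656, -0.0]
ft_force: [0.5, -0.6, 0.6]
width: 74.6
grasp_force: 0.0
[314 225] (np.int64(224), np.int64(135), np.int64(404), np.int64(315))
[ 495.03 -323.03  -65.94    0.93]
```

View pics/w3.png

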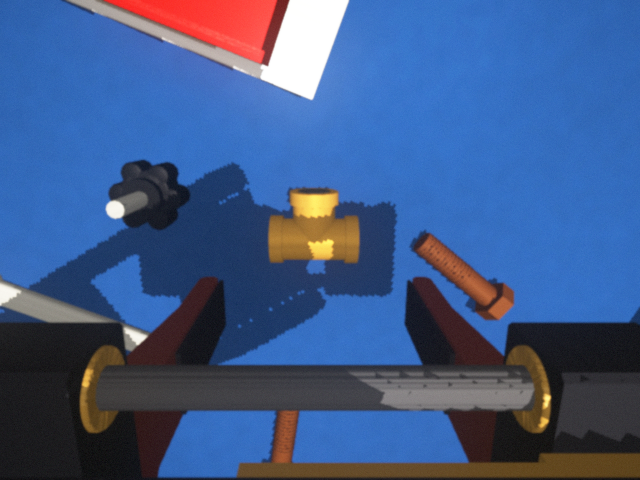

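The tee (314,225) sits aligned between the fingers and clear of the brown bolt (465,275), and the fit agrees.

```bash
python3 -m creep '[{"translation":[-1,0,15],"angular":[0,0,0],"jaw":0.8},{"translation":[-2,-1,40],"angular":[0,0,0],"jaw":0.8},{"translation":[-2,-1,68],"angular":[0,0,0],"jaw":0.8},{"translation":[-2,-1,93],"angular":[0,0,0],"jaw":0.8},{"translation":[-2,-1,109],"angular":[0,0,0],"jaw":0.8},{"translation":[-2,-1,117],"angular":[0,0,0],"jaw":0.8},{"translation":[-2,-1,118],"angular":[0,0,0],"jaw":0.8},{"translation":[-2,-1,118],"angular":[0,0,0],"jaw":0.8}]';  python3 -m creep '[{"translation":[0,0,0],"angular":[0,0,0],"jaw":0.5},{"translation":[0,0,0],"angular":[0,0,0],"jaw":0.5},{"translation":[0,0,0],"angular":[0,0,0],"jaw":0.5},{"translation":[0,0,0],"angular":[0,0,0],"jaw":0.5},{"translation":[0,0,-5],"angular":[0,0,0],"jaw":0.5},{"translation":[0,0,-30],"angular":[0,0,0],"jaw":0.5},{"translation":[0,0,-70],"angular":[0,0,0],"jaw":0.5},{"translation":[0,0,-110],"angular":[0,0,0],"jaw":0.5}]'
```

```text
t: 16.2
ee_pos: [486.9, -327.4, 3.9]
orientation: [3.072, 0.656, 0.001]
ft_force: [0.4, 0.2, 0.5]
width: 70.0
grasp_force: 0.0
t: 17.2
ee_pos: [485.8, -326.7, 113.8]
orientation: [-3.071, -0.656, 0.002]
ft_force: [0.3, 0.8, -2.9]
width: 55.8
grasp_force: 30.0
```

```bash
python3 -m creep '[{"translation":[21,-21,0],"angular":[0,0,0.04],"jaw":0.5},{"translation":[62,-62,0],"angular":[0,0,0.1],"jaw":0.5},{"translation":[105,-104,0],"angular":[0,0,0.17],"jaw":0.5},{"translation":[148,-147,0],"angular":[0,0,0.23],"jaw":0.5},{"translation":[191,-190,0],"angular":[0,0,0.3],"jaw":0.5},{"translation":[234,-232,0],"angular":[0,0,0.36],"jaw":0.5},{"translation":[277,-275,0],"angular":[0,0,0.42],"jaw":0.5},{"translation":[315,-312,0],"angular":[0,0,0.42],"jaw":0.5}]'
```

```text
t: 18.2
ee_pos: [646.5, 88.6, 112.9]
orientation: [3.141, 0.001, -0.001]
ft_force: [-0.0, 0.3, -2.1]
width: 55.8
grasp_force: 30.0
```

```bash
python3 -m creep '[{"translation":[10,-25,0],"angular":[0,0,0],"jaw":0.5},{"translation":[15,-39,5],"angular":[0,0,0],"jaw":0.5},{"translation":[15,-39,25],"angular":[0,0,0],"jaw":0.5},{"translation":[15,-39,50],"angular":[0,0,0],"jaw":0.5},{"translation":[15,-39,72],"angular":[0,0,0],"jaw":0.5},{"translation":[15,-39,88],"angular":[0,0,0],"jaw":0.5},{"translation":[15,-39,96],"angular":[0,0,0],"jaw":0.5},{"translation":[15,-39,98],"angular":[0,0,0],"jaw":0.5}]'
```

```text
t: 19.2
ee_pos: [661.4, 125.2, 14.9]
orientation: [3.142, 0.001, -0.001]
ft_force: [-0.2, -0.1, -1.2]
width: 55.9
grasp_force: 30.0
```

```bash
python3 -m creep '[{"translation":[0,0,1.5],"angular":[0,0,0],"jaw":0.5},{"translation":[0,0,3],"angular":[0,0,0],"jaw":0.5},{"translation":[0,0,3],"angular":[0,0,0],"jaw":0.5},{"translation":[0,0,3],"angular":[0,0,0],"jaw":0.76},{"translation":[0,0,3],"angular":[0,0,0],"jaw":0.76},{"translation":[0,0,3],"angular":[0,0,0],"jaw":0.76},{"translation":[0,0,-30],"angular":[0,0,0],"jaw":0.76},{"translation":[0,0,-85],"angular":[0,0,0],"jaw":0.76}]'
```

```text
t: 20.2
ee_pos: [659.9, 125.1, 99.2]
orientation: [3.141, 0.001, -0.007]
ft_force: [0.3, -0.3, -0.2]
width: 66.8
grasp_force: 0.0
```

```bash
python3 -m creep '[{"translation":[-15,27,-10],"angular":[0,0,0],"jaw":0.5},{"translation":[-42,77,-20],"angular":[0,0,0],"jaw":0.5},{"translation":[-71,128,-30],"angular":[0,0,0],"jaw":0.5},{"translation":[-100,180,-30],"angular":[0,0,0],"jaw":0.5},{"translation":[-129,232,-30],"angular":[0,0,0],"jaw":0.5},{"translation":[-157,284,-30],"angular":[0,0,0],"jaw":0.5},{"translation":[-180,325,-30],"angular":[0,0,0],"jaw":0.5},{"translation":[-190,343,-30],"angular":[0,0,0],"jaw":0.5}]'; python3 - <<'E'
from fit import *
i=ctrl.camera_info("wrist");im=ctrl.get_image("wrist")[:,:,::-1].copy();cv2.imwrite("pics/w4.png",im)
u=proj("",[470.6,-217.8,62],i).round().astype(int);w=proj("",[470.6,-217.8,22],i).round().astype(int);print("pred stud top",u,"head top",w,ctrl.get_obs()["ee_pos"])
x0,y0=max(u[0]-60,0),max(u[1]-60,0)
p=np.hstack([cv2.resize(im[y0:y0+120,x0:x0+120],(480,480))]);cv2.circle(p,tuple(int(v) for v in ((u-[x0,y0])*4)),3,(0,0,255),-1);cv2.circle(p,tuple(int(v) for v in ((w-[x0,y0])*4)),3,(0,255,0),-1);cv2.imwrite("pics/w4c.png",p);print(x0,y0)
E
```

```text
t: 21.2
ee_pos: [470.5, -219.8, 130.6]
orientation: [3.141, -0.003, 0.0]
ft_force: [-0.1, -0.6, 0.1]
width: 43.6
grasp_force: 0.0
pred stud top [311 253] head top [312 235] [ 470.06226034 -220.71575075  130.54397259]
251 193
```

View pics/w4c.png

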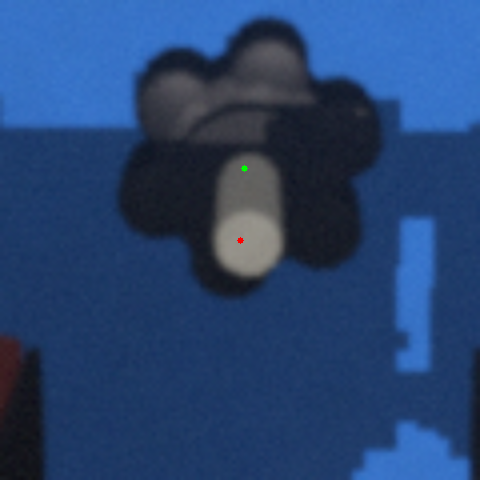

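The stud top is at (313,254) in the full picture, so the knob is at about (470,-219), 1 mm from the estimate.

```bash
python3 -m creep '[{"translation":[0,-1,15],"angular":[0,0,0],"jaw":0.5},{"translation":[0,-1,40],"angular":[0,0,0],"jaw":0.5},{"translation":[0,-1,65],"angular":[0,0,0],"jaw":0.5},{"translation":[0,-1,86],"angular":[0,0,0],"jaw":0.5},{"translation":[0,-1,96],"angular":[0,0,0],"jaw":0.5},{"translation":[0,-1,98.5],"angular":[0,0,0],"jaw":0.5},{"translation":[0,-1,98.5],"angular":[0,0,0],"jaw":0.3},{"translation":[0,-1,98.5],"angular":[0,0,0],"jaw":0.1}]';  python3 -m creep '[{"translation":[0,0,0],"angular":[0,0,0],"jaw":0},{"translation":[0,0,0],"angular":[0,0,0],"jaw":0},{"translation":[0,0,0],"angular":[0,0,0],"jaw":0},{"translation":[0,0,0],"angular":[0,0,0],"jaw":0},{"translation":[0,0,-5],"angular":[0,0,0],"jaw":0},{"translation":[0,0,-30],"angular":[0,0,0],"jaw":0},{"translation":[0,0,-60],"angular":[0,0,0],"jaw":0},{"translation":[0,0,-80],"angular":[0,0,0],"jaw":0}]'
```

```text
t: 22.25
ee_pos: [472.3, -216.9, 32.4]
orientation: [3.141, 0.001, 0.002]
ft_force: [0.0, -0.4, 1.1]
width: 27.3
grasp_force: 0.0
t: 23.25
ee_pos: [471.8, -216.8, 113.0]
orientation: [3.141, 0.001, 0.001]
ft_force: [0.8, 0.2, -0.7]
width: 9.4
grasp_force: 30.0
```

```bash
python3 -m creep '[{"translation":[35,-11,0],"angular":[0,0,0],"jaw":0},{"translation":[80,-25,0],"angular":[0,0,0],"jaw":0},{"translation":[118,-37,0],"angular":[0,0,0],"jaw":0},{"translation":[133,-42,5],"angular":[0,0,0],"jaw":0},{"translation":[133,-42,28],"angular":[0,0,0],"jaw":0},{"translation":[133,-42,52],"angular":[0,0,0],"jaw":0},{"translation":[133,-42,65],"angular":[0,0,0],"jaw":0},{"translation":[133,-42,69],"angular":[0,0,0],"jaw":0}]'
```

```text
t: 24.25
ee_pos: [603.7, -174.7, 41.9]
orientation: [-3.141, -0.001, 0.003]
ft_force: [0.7, 0.2, -0.8]
width: 9.4
grasp_force: 30.0
```

```bash
python3 -m creep '[{"translation":[0,0,1],"angular":[0,0,0],"jaw":0},{"translation":[0,0,2.5],"angular":[0,0,0],"jaw":0},{"translation":[0,0,2.7],"angular":[0,0,0],"jaw":0},{"translation":[0,0,2.7],"angular":[0,0,0],"jaw":0.25},{"translation":[0,0,2.7],"angular":[0,0,0],"jaw":0.25},{"translation":[0,0,2.7],"angular":[0,0,0],"jaw":0.25},{"translation":[0,0,-30],"angular":[0,0,0],"jaw":0.25},{"translation":[0,0,-85],"angular":[0,0,0],"jaw":0.25}]'; python3 -m creep '[{"translation":[-20,0,-30],"angular":[0,0,0],"jaw":0.25},{"translation":[-60,0,-60],"angular":[0,0,0],"jaw":0.25},{"translation":[-100,0,-100],"angular":[0,0,0],"jaw":0.25},{"translation":[-130,0,-140],"angular":[0,0,0],"jaw":0.25},{"translation":[-150,-40,-170],"angular":[0,0,0],"jaw":0.25},{"translation":[-150,-80,-190],"angular":[0,0,0],"jaw":0.25},{"translation":[-150,-120,-200],"angular":[0,0,0],"jaw":0.25},{"translation":[-150,-130,-200],"angular":[0,0,0],"jaw":0.25}]'; python3 - <<'E'
from h import *
a=ctrl.get_image("wrist");b=ctrl.get_image("scene")
cv2.imwrite("pics/f.png",np.vstack([a[:300],cv2.resize(b[90:420,160:520],(640,587))[:300]])[:,:,::-1])
E
```

```text
t: 25.25
ee_pos: [603.2, -174.2, 126.8]
orientation: [-3.14, -0.001, 0.007]
ft_force: [0.1, 0.3, 0.4]
width: 22.2
grasp_force: 0.0
t: 26.25
ee_pos: [454.8, -43.4, 328.8]
orientation: [3.141, 0.005, 0.003]
ft_force: [0.3, 0.3, -0.1]
width: 22.0
grasp_force: 0.0
```

View pics/f.png

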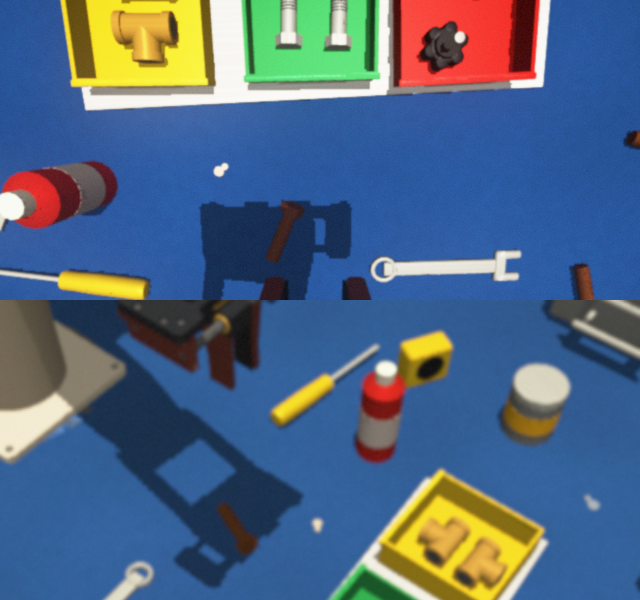

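The picture shows both tees in the yellow bin (bottom, 443–480, 540–560), both bolts in the green bin (288 and 338, 20) and the knob upright in the red bin (443,45). The spray can, tape measure, tin, screwdriver and wrench have not moved.

```bash
python3 -c "
from workcell import ctrl
print(ctrl.close_job())"
```

```text
the job is handed in; nothing more can be done
None
```

The job is handed in at about 26 s: both bolts are in the green bin, both tees in the yellow bin and the loose knob in the red bin; its twin was out of frame in the last picture, but the arm never came near it.

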